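Index the filling table and hold the open can level

TASK

The half-litre can under the filling nozzle has just been filled and its cap is still off. Turn the filling table one place (a quarter turn) anticlockwise as seen from above, so that it rests in its next click stop with the next empty can under the nozzle; then lift the filled can clear out of its pocket without tipping it and hold it still and level in the air, about 10 cm above its pocket. Finish while still holding it there, with the empty cans left standing in their pockets and the bottles, beaker and capped cans on the bench undisturbed.

Things in the scene. Friction and masses are not known exactly. Their poses are not given: they have to be found in the camera images.
- station: Filling station: white plinth 430 x 300 mm, 38 mm high, with the round aluminium table (340 mm across) on it. Origin on the table's turning axis at bench level, z up, +x from the axis towards the nozzle. On the +x side stand a grey pump housing (x 195 to 281, y -135 to -25 mm, 142 mm high) and a steel riser (x 222, y 0) whose cross pipe, 288 mm up, carries the nozzle.
- nozzle (a point): Tip of the filling nozzle, a 12 mm steel tube pointing down, at x 136 mm, y 0 of the station, 198 mm above the bench and 16 mm above the spouts that pass under it. The steel valve body above it, 32 mm wide, begins 248 mm above the bench.
- turntable (a joint): Angle of the filling table (rad) about the station's vertical axis: 0 at the start, growing anticlockwise seen from above, 1.571 one place on. A soft click stop at every quarter turn (0, 1.571, ...) draws it in from up to about 0.6 rad away, with at most about 0.38 N m (2.6 N at the hand grip); there is a light viscous drag (0.22 N m per rad/s).
- table_grip (a point): Centre of the table's upright black hand grip: cylinder 26 mm across, 42 mm tall, on a 12 mm steel stem, 145 mm from the axis, 154 mm above the bench, turning with the table. At the start it stands 135 degrees anticlockwise of the station's +x axis (robot's left, near side), one place on at 225 degrees. The stem is free for 64 mm below the grip; cans beside it reach 182 mm above the bench.
- full_pocket (a point): Centre of the floor of the filled can's pocket, 102 mm from the axis, 54 mm above the bench; turns with the table. Pocket 106 x 68 mm inside (long side radial), white walls 12 mm high and 5 mm thick. At the start on the nozzle side (station +x), one place on at the station's +y side.
- full_can: The filled can, under the nozzle at the start: white jerrycan with orange labels, 100 x 62 mm in plan, body 76 mm high, shoulder to 89 mm, open spout (38 mm wide, top 128 mm up) 32 mm from the centre on its +x side, which points outwards from the table's axis. Origin at the centre of its underside, z up. 0.35 to 0.65 kg, mass centre within 2 mm of the vertical through the origin.
- full_handle (a point): Point on the filled can's handle bar straight above its origin, 114 mm above its underside, mid-height of the bar; axes as the can's. The bar is 16 mm wide (along y) and 14 mm high, runs along x with 18 mm clear below it to the shoulder, and is free from 32 mm behind this point to 13 mm in front of it, where the spout begins.
- pocket_b (a point): Centre of the pocket floor of empty can b; turns with the table.
- can_b: Empty can, same shape as the filled one, 80 g, open: the next to be filled. At the start a quarter turn before the nozzle (station -y side). Origin at the centre of its underside.
- pocket_c (a point): Centre of the pocket floor of empty can c; turns with the table.
- can_c: Empty can, same shape, 80 g, open, in the pocket on the robot's side of the table at the start (station -x side). Origin at the centre of its underside. The fourth pocket, station +y side, is vacant at the start.
- done_1: Filled and capped can standing on the bench to the robot's left, same shape with a cap, 134 mm high; leave alone. Origin at the centre of its underside.
- done_2: A second filled and capped can on the bench to the left; leave alone. Origin at the centre of its underside.
- amber_1: Amber bottle, 62 mm diameter, 135 mm high, on the bench to the robot's right; leave alone. Origin at the centre of its underside.
- amber_2: Amber bottle, as amber_1.
- amber_3: Amber bottle, as amber_1.
- beaker: Glass beaker, 72 mm diameter, 90 mm high, on the bench to the right; leave alone. Origin at the centre of its underside.

How it is judged:
On the way, in this order (a step that is already met when the one before it is completed fails the run):
1. the filling table rests one place on, the filled can and the empty cans still seated in their pockets (value of joint turntable between 1.4908 and 1.6508 rad and distance between full_can and full_pocket below 0.012 m and angle between each of full_can, can_b, can_c's own z axis and vertical below 0.1 rad and distance between can_b and pocket_b below 0.012 m and distance between can_c and pocket_c below 0.012 m and velocity of joint turntable between -0.1 and 0.1 rad/s), for 0.3 s.
2. the filled can has been lifted clear of its pocket, level, in the gripper (z of full_can in the frame of station above 0.114 m and angle between full_can's own z axis and vertical below 0.12 rad and contact force between full_can and the fingers above 1 N), for 0.2 s.
At the end, for the whole second after the job is handed in: Table within 0.08 rad of one place on; filled can held by the fingers alone, underside 60 to 160 mm above the pocket floor and within 60 mm sideways of the pocket, level within 6 degrees, slower than 20 mm/s and 0.1 rad/s; empty cans upright in their pockets (value of joint turntable between 1.4908 and 1.6508 rad and distance between can_b and pocket_b below 0.012 m and angle between each of can_b, can_c's own z axis and vertical below 0.1 rad and distance between can_c and pocket_c below 0.012 m and z of full_can in the frame of station between 0.114 and 0.214 m and horizontal distance between full_can and full_pocket below 0.06 m and angle between full_can's own z axis and vertical below 0.105 rad and linear speed of full_can below 0.02 m/s and angular speed of full_can below 0.1 rad/s and contact force between full_can and the fingers above 1 N and contact force between full_can and station below 0.2 N and contact force between full_can and can_b below 0.2 N and contact force between full_can and can_c below 0.2 N); the arm keeps its last pose, push and grip.
It fails at once if the open filled can is tipped by more than 15 degrees (angle between full_can's own z axis and vertical above 0.26 rad).
It fails at once if an empty can is tipped over (angle between any of can_b, can_c's own z axis and vertical above 0.35 rad).
It fails at once if a bottle, the beaker or a capped can on the bench is pushed by more than 30 mm or tipped (distance of any of done_1, done_2, amber_1, amber_2, amber_3, beaker from where it was at the start of the episode above 0.03 m or angle between any of done_1, done_2, amber_1, amber_2, amber_3, beaker's own z axis and vertical above 0.3 rad).
It also fails if it takes over 51 s, if anything falls off the work surface, if the arm or the gripper's body presses on something with over 40 N, if the wrist force passes 120 N, or if a joint passes its speed limit or range.

ROBOT

A 7-joint arm with a two-finger parallel gripper is mounted at the origin on the work surface. World frame = base frame: x ahead of the robot, y to its left, z up, the work surface at z = 0. Lengths are in m, angles in rad, forces in N, time in s.
With the tool pointing down it reaches from about 0.425 to 0.925 m from the base axis. Payload 6.8 kg.
Tool frame: the origin (TCP) lies on the centre line of the jaws, within the pads' length; the fingertips stand 8 mm ahead of it and the grasp point (between the pads) lies 11 mm behind it (bot.tips_ahead is the distance from the TCP to the fingertips, in m); z points along the fingers, y is the line along which they close (so a half turn about z gives the same grasp; the last joint's range is limited). The gripper opens to 85 mm and grips with 20 to 120 N. Pads are 22 mm wide; open, the fingers measure 114 mm over their backs; the gripper's body (76 mm by 85 mm) begins 54 mm behind the grasp point. The pads swing forward as they close: fully open they stand 13 mm farther back than shut.
Start: joints at [-0.108, 0.477, 0.022, 1.555, -0.011, 1.109, -0.083], TCP at [0.675, 0, 0.239] pointing down, gripper open.
Joint ranges: [-2.96, 2.96], [-0.34, 2.1], [-1.41, 1.46], [0.24, 2.44], [-1.37, 4.51], [0.17, 1.92], [-2.96, 2.96]. Speed limits (rad/s): [2.39, 2.39, 3.14, 3.14, 3.14, 3.14, 3.14].

INTERFACE

Orientations are given as a unit quaternion [w, x, y, z].
In Python, from station import bot gives the robot as it stands.
- The arm moves only by the tool send_rows, never from a script. Its argument "deltas" is text: rows parted by semicolons, each of 4 numbers parted by spaces: the shift along the tool's x, y, z in m, then the turn about the tool's z in degrees. In form: x y z spin; .... A call has 1 to 5 rows; each row is the pose to reach, as a shift and turn from the pose commanded when the call began, along the tool's axes at that moment; what a row does not reach only later rows make up. A row lasts 1/10 s, in which the tool goes at most 50 mm and 8.59 degrees, less where a joint would pass 70% of its speed; a pose out of reach is approached as far as the arm can. A call with a gripper value outside its range is refused whole. "claw" is the opening, from 0 (shut) to 1 (fully open), set as the call begins (left out, the last holds). The fingers move at their own pace and stop on an object; "force" is the grip in N (left out, the last holds). Time passes only in rows, so rows that repeat a pose let the fingers close. It gives the time, the measured TCP pose, the force, the opening and the grip force at its end, in the units of the state.
- bot.get_obs(): the state, without advancing time (a new reading comes with each control period).
- bot.read_camera(name): name is "scene" or "side" or "wrist"; returns a dict with "img" (384x512x3 uint8, red, green, blue), "depth" (384x512 float32, m along the optical axis (not along the pixel's ray), 0 where there is no reading), "fx", "fy", "cx", "cy" (pixels), "camera_from_world" (4x4, takes a point from world to camera coordinates). Camera axes: x right, y up, looking along -z (the intrinsics and any distortion apply to the point x, -y, -z); pixel columns grow to the right and rows downward; lengths in m; the calibration is good to about 2 mm. A picture is of the moment at which its call begins.
- bot.hand_in(): hands the job in; it is judged then, once.
Trained networks look in a picture, given as the dict that the camera call returned (one of the last four; its "shot" number tells which), for a name from the list of things; names that differ only in an ending like _2 or _b are one class to them, and where a whole thing is asked for, a point or a joint stands for the part that bears it (a point fixed in the world has none). Each returns a list of dicts, best first, with "confidence" (0 to 1); they miss things now and then, are a little off and sometimes report something else, mostly with a low value. They report only what shows in the picture. A call takes as long as a camera call.
- bot.masks_of(picture, query): "mask" (384x512 bool, what is visible of it).
- bot.landmark_of(picture, query): "xyz" ([x, y, z] in m, in world coordinates, good to about 4 mm: a listed point, or the origin of a listed thing).
The state is a dict: "t": time; "q": joint angles; "joint_vel": joint speeds; "joint_torque": joint torques, N m; "eef_pos": TCP position; "tool_rot": TCP orientation; "contact_force": force on the tool from outside, world axes, zero at the start; "torque": the same for the moment, N m; "gripper_width": opening from 0.0 (shut) to 1.0 (fully open); "grasp_force": force on a finger pad.
Only numpy, scipy, OpenCV 4.12 (cv2) and the standard library are available. Lean on these libraries where they do the work, as an engineer would, in place of code of your own. Each camera call takes 0.05 s, during which the arm holds its last target. There are 200 camera calls.

## Working session

There is one attempt and no reset: what is moved stays moved. The work goes in short steps, Python scripts to look and compute and a tool call to move; the robot and the scene stay as the last step left them, time stands still between calls to the robot, and variables do not carry over. Pictures are saved under pics/ and viewed, at most 10 in all, crops included, and the job is handed in when it is done.

Besides the shell and the picture viewer there is one more tool, called after "Emit:" as name(argument=value, ...) on one line, values as JSON. send_rows: Moves the arm, as the interface text tells. Its arguments: {"type":"object","properties":{"deltas":{"type":"string"},"claw":{"type":"number"},"force":{"type":"number"}},"required":["deltas"]}

```bash
ls; mkdir -p pics; cat > h.py <<'E'
from station import bot
import numpy as np, cv2
def lm(p,names):
    for n in names:
        r=bot.landmark_of(p,n)
        print(n,[(np.round(d['xyz'],3).tolist(),round(d['confidence'],2)) for d in r[:3]])
def save(p,f): cv2.imwrite('pics/'+f,p['img'][:,:,::-1])
E
python3 - <<'E'
from h import *
o=bot.get_obs(); print({k:np.round(v,3).tolist() for k,v in o.items()}, bot.tips_ahead)
N=['station','nozzle','table_grip','full_pocket','full_can','full_handle','can_b','can_c','done_1','amber_1','beaker']
P=[bot.read_camera(c) for c in('scene','side','wrist')]
for c,p in zip(('scene','side','wrist'),P):
    print(c, np.round(-p['camera_from_world'][:3,:3].T@p['camera_from_world'][:3,3],2)); lm(p,N)
cv2.imwrite('pics/a.png',cv2.resize(np.hstack([P[0]['img'],P[1]['img']])[:,:,::-1],(800,300)))
save(P[0],'s.png')
E
```

```text
pics
{'t': 0.0, 'q': [-0.108, 0.478, 0.022, 1.556, -0.012, 1.109, -0.083], 'joint_vel': [0.002, -0.001, 0.002, 0.001, -0.001, 0.0, 0.001], 'joint_torque': [-0.001, -59.644, 1.608, -28.119, 0.012, 0.009, 0.0], 'eef_pos': [0.674, -0.0, 0.238], 'tool_rot': [-0.001, 0.707, 0.707, -0.001], 'contact_force': [-0.38, 0.118, -0.483], 'torque': [-0.006, -0.019, 0.001], 'grasp_force': 0.0, 'gripper_width': 1.0} 0.008
scene [ 1.34 -0.28  1.  ]
station [([0.584, 0.06, 0.002], 0.69), ([0.344, -0.436, -0.001], 0.48)]
nozzle [([0.715, 0.058, 0.205], 0.61), ([0.37, 0.383, 0.001], 0.61)]
table_grip []
full_pocket [([0.675, 0.058, 0.054], 0.65)]
full_can [([0.682, 0.052, 0.055], 0.78)]
full_handle [([0.68, 0.06, 0.166], 0.67), ([0.483, 0.066, 0.052], 0.52)]
can_b [([0.577, -0.04, 0.052], 0.66), ([0.678, 0.058, 0.052], 0.52)]
can_c [([0.577, -0.04, 0.052], 0.66), ([0.678, 0.058, 0.052], 0.52)]
done_1 [([0.527, 0.466, 0.002], 0.89), ([0.369, 0.385, -0.001], 0.57)]
amber_1 [([0.556, -0.417, 0.0], 0.67), ([0.344, -0.436, 0.001], 0.66), ([0.668, -0.387, 0.003], 0.57)]
beaker [([0.469, -0.412, 0.0], 0.69)]
s
[... 493 characters left out ...]
163], 0.28)]
done_1 [([0.531, 0.464, 0.001], 0.95), ([0.368, 0.39, -0.0], 0.73)]
amber_1 [([0.66, -0.387, 0.003], 0.89), ([0.559, -0.42, -0.002], 0.71)]
beaker [([0.459, -0.41, -0.003], 0.97), ([0.573, -0.041, 0.049], 0.56), ([0.682, 0.057, 0.052], 0.52)]
wrist [0.68 0.07 0.37]
station [([0.577, 0.055, -0.001], 0.75)]
nozzle [([0.718, 0.054, 0.197], 0.97)]
table_grip []
full_pocket []
full_can [([0.682, 0.058, 0.052], 0.56)]
full_handle [([0.68, 0.058, 0.17], 0.72), ([0.681, 0.059, 0.053], 0.5)]
can_b [([0.479, 0.068, 0.054], 0.69), ([0.575, -0.043, 0.053], 0.61)]
can_c [([0.479, 0.068, 0.054], 0.69), ([0.575, -0.043, 0.053], 0.61)]
done_1 []
amber_1 [([0.716, 0.056, 0.195], 0.19)]
beaker []
```

View pics/a.png

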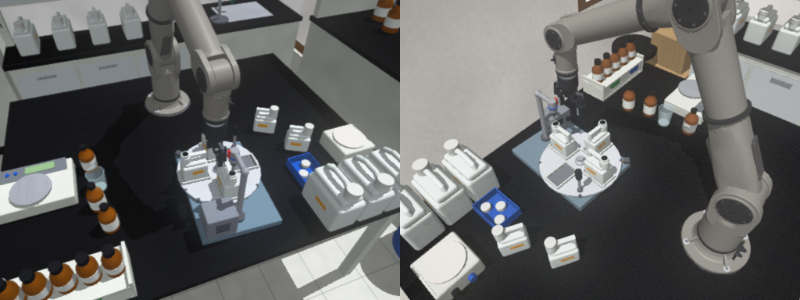

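The two views show the station at the centre and the grip at about pixel (580,177) in the side half. The vacant pocket is next to it at about (562,178), and the filled can is under the nozzle. Axis is about (0.581, 0.060) and yaw about -3°. The predicted grip position (0.484, 0.168) agrees with the measured one (0.486, 0.167, 0.155).

```bash
cat > plan.py <<'E'
import numpy as np, json
# commanded pose: x y z th(deg, world angle of tool y). rows() splits way points into calls of 5 rows, in tool axes
def rows(cur, way, step=.04, turn=8):
    cur=np.array(cur,float); P=[]; a=cur
    for w in way:
        w=np.array(w,float); n=int(np.ceil(max(np.linalg.norm(w[:3]-a[:3])/step,abs(w[3]-a[3])/turn,1)))
        P+=[a+(w-a)*k/n for k in range(1,n+1)]; a=w
    emit(cur,P)
def emit(cur,P):
    for i in range(0,len(P),5):
        t=np.radians(cur[3]); ax=np.array([[-np.sin(t),np.cos(t),0],[np.cos(t),np.sin(t),0],[0,0,-1]])
        R=[np.r_[np.round(ax@(p[:3]-cur[:3]),3),np.round(cur[3]-p[3],1)] for p in P[i:i+5]]
        print('; '.join(' '.join(f'{v:g}' for v in r) for r in R))
        cur=np.r_[cur[:3]+ax.T@R[-1][:3],cur[3]-R[-1][3]]
    print('end',np.round(cur,4).tolist())
E
python3 - <<'E'
from plan import *
rows([.675,0,.239,0],[[.585,.0,.25,0],[.485,.168,.25,42]])
E
```

```text
0 -0.03 -0.004 0; 0 -0.06 -0.007 0; 0 -0.09 -0.011 0; 0.028 -0.107 -0.011 -7; 0.056 -0.123 -0.011 -14
0.031 -0.01 0 -7; 0.062 -0.019 0 -14; 0.094 -0.029 0 -21; 0.125 -0.038 0 -28
end [0.4849, 0.1681, 0.25, 42.0]
```

Emit:
send_rows(deltas="0 -0.03 -0.004 0; 0 -0.06 -0.007 0; 0 -0.09 -0.011 0; 0.028 -0.107 -0.011 -7; 0.056 -0.123 -0.011 -14", claw=1)

```text
t: 2.3
eef_pos: [0.5512, 0.0557, 0.2508]
tool_rot: [0.0, 0.615, 0.789, 0.0]
contact_force: [0.4, 0.7, 0.7]
gripper_width: 1.0
grasp_force: 0.0
```

Emit:
send_rows(deltas="0.031 -0.01 0 -7; 0.062 -0.019 0 -14; 0.094 -0.029 0 -21; 0.125 -0.038 0 -28; 0.125 -0.038 0 -28")

```text
t: 2.8
eef_pos: [0.4826, 0.1727, 0.2507]
tool_rot: [-0.001, 0.402, 0.916, 0.001]
contact_force: [0.5, -0.4, -0.3]
gripper_width: 1.001
grasp_force: 0.0
```

```bash
python3 - <<'E'
from h import *
o=bot.get_obs(); print(o['t'],np.round(o['eef_pos'],4),np.round(o['tool_rot'],3),np.round(o['q'],2))
p=bot.read_camera('wrist'); lm(p,['station','table_grip','can_c','full_can','nozzle','full_pocket']); save(p,'w1.png')
p=bot.read_camera('scene'); lm(p,['station','table_grip','can_c','full_can','nozzle'])
p=bot.read_camera('side'); lm(p,['station','table_grip','can_c','full_can','nozzle'])
E
```

```text
2.8 [0.4826 0.1727 0.2507] [-0.001  0.402  0.916  0.001] [-0.28  0.21 -0.22  1.91  0.05  1.02  0.23]
station [([0.582, 0.056, 0.0], 0.96)]
table_grip []
can_c [([0.574, -0.043, 0.054], 0.97), ([0.478, 0.071, 0.056], 0.74)]
full_can [([0.679, 0.058, 0.055], 0.88)]
nozzle []
full_pocket []
station [([0.579, 0.058, 0.0], 0.83)]
table_grip [([0.486, 0.172, 0.156], 0.8), ([0.346, -0.432, 0.002], 0.71), ([0.477, 0.067, 0.056], 0.5)]
can_c [([0.479, 0.067, 0.055], 0.92), ([0.577, -0.037, 0.051], 0.74)]
full_can [([0.681, 0.055, 0.054], 0.69), ([0.584, 0.057, -0.004], 0.6)]
nozzle [([0.717, 0.055, 0.205], 0.73), ([0.344, -0.436, -0.001], 0.47), ([0.68, 0.058, 0.169], 0.44)]
station [([0.583, 0.06, -0.002], 0.73)]
table_grip [([0.487, 0.169, 0.158], 0.97)]
can_c [([0.573, -0.04, 0.053], 0.93), ([0.478, 0.067, 0.054], 0.63), ([0.342, -0.433, 0.0], 0.47)]
full_can [([0.684, 0.055, 0.054], 0.89), ([0.582, 0.063, -0.003], 0.6)]
nozzle [([0.718, 0.055, 0.193], 0.58)]
```

View pics/w1.png

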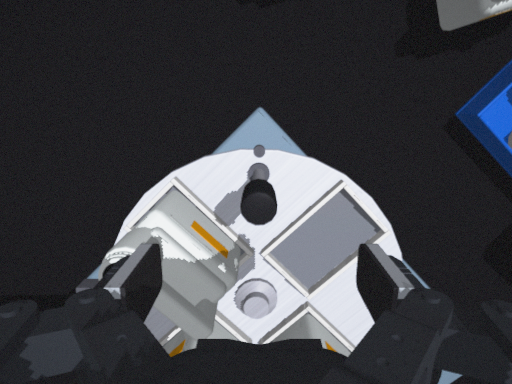

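The wrist view shows the grip at (258,203) standing alone, with the vacant pocket at (325,240), can_c on the left and the hub at (257,297). I'll check that by projection and plan the descent.

```bash
cat >> h.py <<'E'
def proj(p,X):
    c=p['camera_from_world']@np.r_[X,1]; return np.round([p['cx']+p['fx']*c[0]/-c[2],p['cy']-p['fy']*c[1]/-c[2]],1)
E
python3 - <<'E'
from h import *; from plan import *
p=bot.read_camera('wrist'); o=bot.get_obs(); print(np.round(o['eef_pos'],4))
for X in ([.485,.169,.175],[.485,.169,.07],[.581,.0595,.066],o['eef_pos']): print(X,proj(p,X))
C=np.array([.581,.0595]); 
rows([.4849,.1681,.25,42],[[.485,.169,.144,42]],step=.03)
E
```

```text
[0.4849 0.1681 0.2503]
[0.485, 0.169, 0.175] [258.4 206. ]
[0.485, 0.169, 0.07] [258.6 172.9]
[0.581, 0.0595, 0.066] [256.9 300.6]
[0.4849183  0.16813481 0.25031139] [256.7 259. ]
0 0 0.026 0; 0 0 0.053 0; 0 0.001 0.08 0; 0.001 0.001 0.106 0
end [0.485, 0.1695, 0.144, 42.0]
```

Emit:
send_rows(deltas="0 0 0.026 0; 0 0 0.053 0; 0 0.001 0.08 0; 0.001 0.001 0.106 0; 0.001 0.001 0.106 0")

```text
t: 4.3
eef_pos: [0.4827, 0.1686, 0.1414]
tool_rot: [-0.002, 0.407, 0.914, -0.002]
contact_force: [-1.5, -0.6, 0.4]
gripper_width: 1.001
grasp_force: 0.0
```

Emit:
send_rows(deltas="0 0 0 0; 0 0 0 0; 0 0 0 0; 0 0 0 0; 0 0 0 0", claw=0, force=30)

```text
t: 4.8
eef_pos: [0.4857, 0.1698, 0.1454]
tool_rot: [0.001, 0.407, 0.913, 0.001]
contact_force: [-0.1, 0.5, 6.6]
gripper_width: 0.297
grasp_force: 29.6
```

Emit:
send_rows(deltas="0 0 0 0; 0 0 0 0; 0 0 0 0")

```text
t: 5.1
eef_pos: [0.4857, 0.1698, 0.1454]
tool_rot: [0.001, 0.407, 0.913, 0.001]
contact_force: [-0.5, -0.9, 7.1]
gripper_width: 0.297
grasp_force: 29.8
```

```bash
python3 - <<'E'
from h import *; from plan import *
o=bot.get_obs(); print(o['gripper_width'],o['grasp_force'],np.round(o['contact_force'],1),np.round(o['eef_pos'],4))
C=np.array([.581,.0595]); cur=np.array([.485,.1695,.144,42]); v=cur[:2]-C
print(np.hypot(*v),np.degrees(np.arctan2(v[1],v[0])))
n=26; P=[]
for k in range(1,n+1):
    s=k/n; a=90*(s*s*(3-2*s))   # smooth start and stop
    c,t=np.cos(np.radians(a)),np.sin(np.radians(a)); P.append(np.r_[C+np.array([[c,-t],[t,c]])@v,.144,42+a])
P+=[P[-1]]*4
emit(cur,P)
E
```

```text
0.29660790774745194 29.753741025924683 [-0.5 -0.9  7.1] [0.4857 0.1698 0.1454]
0.146 131.11209043916693
0 -0.001 0 -0.4; 0 -0.004 0 -1.5; -0 -0.008 0 -3.3; -0.001 -0.015 0 -5.7; -0.001 -0.022 0 -8.7
-0 -0.009 0 -3.5; -0.001 -0.019 0 -7.4; -0.003 -0.03 0 -11.6; -0.005 -0.041 0 -16.2; -0.009 -0.053 0 -21
-0.001 -0.012 0 -5; -0.002 -0.025 0 -10.1; -0.005 -0.038 0 -15.3; -0.009 -0.051 0 -20.5; -0.014 -0.063 0 -25.6
-0 -0.013 0 -5; -0.001 -0.025 0 -9.8; -0.004 -0.036 0 -14.4; -0.007 -0.047 0 -18.6; -0.01 -0.056 0 -22.5
-0 -0.009 0 -3.5; -0.001 -0.016 0 -6.5; -0.001 -0.022 0 -8.9; -0.002 -0.027 0 -10.7; -0.003 -0.03 0 -11.8
0 -0.001 0 -0.4; 0 -0.001 0 -0.4; 0 -0.001 0 -0.4; 0 -0.001 0 -0.4; 0 -0.001 0 -0.4
end [0.4714, -0.0365, 0.144, 132.0]
```

The grip is held at 0.297 × 85 ≈ 25 mm, which matches the 26 mm cylinder. Now turning the table.

Emit:
send_rows(deltas="0 -0.001 0 -0.4; 0 -0.004 0 -1.5; 0 -0.008 0 -3.3; -0.001 -0.015 0 -5.7; -0.001 -0.022 0 -8.7")

```text
t: 5.6
eef_pos: [0.4706, 0.1544, 0.1454]
tool_rot: [0.001, 0.336, 0.942, 0.001]
contact_force: [3.4, -2.2, 3.2]
gripper_width: 0.296
grasp_force: 29.6
```

Emit:
send_rows(deltas="0 -0.009 0 -3.5; -0.001 -0.019 0 -7.4; -0.003 -0.03 0 -11.6; -0.005 -0.041 0 -16.2; -0.009 -0.053 0 -21")

```text
t: 6.1
eef_pos: [0.4447, 0.1081, 0.1455]
tool_rot: [0.002, 0.157, 0.988, 0.001]
contact_force: [6.1, 1.6, -0.5]
gripper_width: 0.296
grasp_force: 29.6
```

Emit:
send_rows(deltas="-0.001 -0.012 0 -5; -0.002 -0.025 0 -10.1; -0.005 -0.038 0 -15.3; -0.009 -0.051 0 -20.5; -0.014 -0.063 0 -25.6")

```text
t: 6.6
eef_pos: [0.4384, 0.0436, 0.1454]
tool_rot: [0.003, -0.066, 0.998, 0.001]
contact_force: [5.8, 1.7, -2.4]
gripper_width: 0.294
grasp_force: 29.6
```

```bash
python3 - <<'E'
from h import *
o=bot.get_obs(); print(o['t'],o['gripper_width'],np.round(o['contact_force'],1),np.round(o['eef_pos'],4),np.round(o['q'],2))
E
```

```text
6.6 0.2943619755108939 [ 5.8  1.7 -2.4] [0.4384 0.0436 0.1454] [ 0.07  0.24 -0.35  2.17  0.12  0.74  1.34]
```

Emit:
send_rows(deltas="0 -0.013 0 -5; -0.001 -0.025 0 -9.8; -0.004 -0.036 0 -14.4; -0.007 -0.047 0 -18.6; -0.01 -0.056 0 -22.5")

```text
t: 7.1
eef_pos: [0.4566, -0.0097, 0.1455]
tool_rot: [0.004, -0.26, 0.966, 0.0]
contact_force: [8.3, 7.1, -5.1]
gripper_width: 0.295
grasp_force: 30.3
```

Emit:
send_rows(deltas="0 -0.009 0 -3.5; -0.001 -0.016 0 -6.5; -0.001 -0.022 0 -8.9; -0.002 -0.027 0 -10.7; -0.003 -0.03 0 -11.8")

```text
t: 7.6
eef_pos: [0.4737, -0.0332, 0.1454]
tool_rot: [0.003, -0.357, 0.934, 0.0]
contact_force: [3.9, 6.7, 1.8]
gripper_width: 0.298
grasp_force: 30.8
```

Emit:
send_rows(deltas="0 -0.001 0 -0.4; 0 -0.001 0 -0.4; 0 -0.001 0 -0.4; 0 -0.001 0 -0.4; 0 -0.001 0 -0.4")

```text
t: 8.1
eef_pos: [0.4742, -0.0337, 0.1455]
tool_rot: [0.003, -0.36, 0.933, 0.0]
contact_force: [4.9, 7.4, -0.9]
gripper_width: 0.296
grasp_force: 30.7
```

Emit:
send_rows(deltas="0 0 0 0; 0 0 0 0; 0 0 0 0; 0 0 0 0", claw=1)

```text
t: 8.5
eef_pos: [0.4711, -0.0368, 0.1442]
tool_rot: [-0.0, -0.358, 0.934, -0.0]
contact_force: [0.4, -0.1, 0.2]
gripper_width: 0.952
grasp_force: 0.0
```

```bash
python3 - <<'E'
from h import *
o=bot.get_obs(); print(o['t'],o['gripper_width'],np.round(o['contact_force'],1),np.round(o['eef_pos'],4),np.round(o['q'],2))
for c in ('side','scene'):
    p=bot.read_camera(c); lm(p,['station','table_grip','full_can','full_handle','full_pocket','can_b']); save(p,c+'2.png')
E
```

```text
8.5 0.9519791237526227 [ 0.4 -0.1  0.2] [ 0.4711 -0.0368  0.1442] [ 0.29  0.3  -0.4   2.1   0.17  0.78  2.09]
station [([0.581, 0.063, -0.003], 0.83), ([0.532, 0.464, 0.004], 0.58)]
table_grip [([0.474, -0.039, 0.154], 0.84)]
full_can [([0.527, 0.464, 0.0], 0.7), ([0.588, 0.161, 0.053], 0.68)]
full_handle [([0.583, 0.162, 0.167], 0.72)]
full_pocket [([0.586, 0.167, 0.054], 0.82)]
can_b [([0.685, 0.058, 0.054], 0.6), ([0.577, -0.043, 0.049], 0.57)]
station [([0.583, 0.169, 0.17], 0.61), ([0.582, 0.059, 0.001], 0.55)]
table_grip [([0.475, -0.033, 0.155], 0.84)]
full_can []
full_handle [([0.586, 0.164, 0.168], 0.63), ([0.347, -0.438, -0.0], 0.63), ([0.585, 0.161, 0.052], 0.57)]
full_pocket [([0.584, 0.164, 0.054], 0.96), ([0.369, 0.385, 0.003], 0.67)]
can_b [([0.575, -0.041, 0.057], 0.83), ([0.682, 0.06, 0.053], 0.68)]
```

View pics/side2.png

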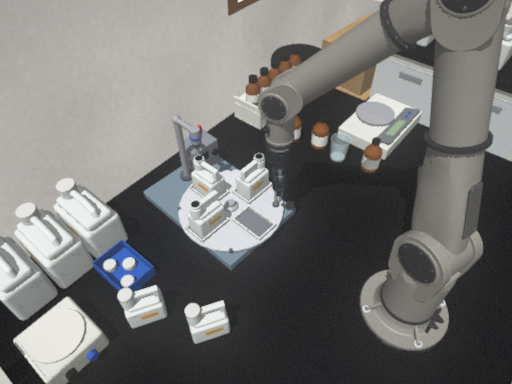

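The side view shows the table turned one place: the filled can is at about (205,215), the vacant pocket is nearest the robot at (255,222), and all cans are standing. The handle is at about (0.585, 0.162, 0.168) in both views.

```bash
python3 - <<'E'
from plan import *
rows([.4714,-.0365,.144,132],[[.4714,-.0365,.265,132],[.585,.159,.265,-3]],turn=8.4)
E
```

```text
0 0 -0.03 0; 0 0 -0.061 0; 0 0 -0.091 0; 0 0 -0.121 0; -0.013 0.004 -0.121 7.9
-0.012 0.006 0 8; -0.024 0.012 0 15.9; -0.036 0.017 0 23.9; -0.048 0.023 0 31.8; -0.06 0.029 0 39.7
-0.005 0.012 0 8; -0.011 0.024 0 15.9; -0.016 0.036 0 23.9; -0.022 0.048 0 31.8; -0.027 0.06 0 39.8
0.003 0.013 0 7.9; 0.007 0.026 0 15.8; 0.01 0.039 0 23.8; 0.014 0.052 0 31.7; 0.017 0.064 0 39.7
0.011 0.008 0 7.9
end [0.5852, 0.1586, 0.265, -3.0]
```

Emit:
send_rows(deltas="0 0 -0.03 0; 0 0 -0.061 0; 0 0 -0.091 0; 0 0 -0.121 0; -0.013 0.004 -0.121 7.9")

```text
t: 9.7
eef_pos: [0.4803, -0.026, 0.2694]
tool_rot: [0.003, -0.291, 0.957, -0.002]
contact_force: [0.6, 1.1, -0.1]
gripper_width: 1.003
grasp_force: 0.0
```

Emit:
send_rows(deltas="-0.012 0.006 0 8; -0.024 0.012 0 15.9; -0.036 0.017 0 23.9; -0.048 0.023 0 31.8; -0.06 0.029 0 39.7")

```text
t: 10.2
eef_pos: [0.512, 0.0333, 0.2653]
tool_rot: [-0.0, 0.052, 0.999, -0.0]
contact_force: [0.4, -1.4, 0.4]
gripper_width: 1.0
grasp_force: 0.0
```

Emit:
send_rows(deltas="-0.005 0.012 0 8; -0.011 0.024 0 15.9; -0.016 0.036 0 23.9; -0.022 0.048 0 31.8; -0.027 0.06 0 39.8")

```text
t: 10.7
eef_pos: [0.5448, 0.0904, 0.2652]
tool_rot: [-0.0, 0.389, 0.921, -0.0]
contact_force: [0.6, 0.7, -0.2]
gripper_width: 1.0
grasp_force: 0.0
```

Emit:
send_rows(deltas="0.003 0.013 0 7.9; 0.007 0.026 0 15.8; 0.01 0.039 0 23.8; 0.014 0.052 0 31.7; 0.017 0.064 0 39.7")

```text
t: 11.2
eef_pos: [0.5783, 0.1477, 0.2651]
tool_rot: [-0.0, 0.678, 0.735, -0.0]
contact_force: [-0.3, -0.1, -0.5]
gripper_width: 1.003
grasp_force: 0.0
```

Emit:
send_rows(deltas="0.011 0.008 0 7.9; 0.011 0.008 0 7.9; 0.011 0.008 0 7.9; 0.011 0.008 0 7.9")

```text
t: 11.6
eef_pos: [0.5849, 0.1577, 0.2652]
tool_rot: [0.0, 0.725, 0.689, -0.0]
contact_force: [0.8, -0.0, 0.2]
gripper_width: 0.999
grasp_force: 0.0
```

```bash
python3 - <<'E'
from h import *
o=bot.get_obs(); print(o['t'],o['gripper_width'],np.round(o['contact_force'],1),np.round(o['eef_pos'],4),np.round(o['q'],2))
p=bot.read_camera('wrist'); save(p,'w3.png')
lm(p,['station','full_can','full_handle','full_pocket','can_b'])
for X in ([.585,.162,.175],[.588,.194,.182],[.5835,.130,.175],o['eef_pos']): print(proj(p,X))
p=bot.read_camera('side');lm(p,['full_handle','table_grip'])
p=bot.read_camera('scene');lm(p,['full_handle','table_grip'])
E
```

```text
11.6 0.998683004338898 [ 0.8 -0.   0.2] [0.5849 0.1577 0.2652] [-0.22  0.35 -0.18  1.69  0.07  1.11 -0.48]
station [([0.578, 0.059, -0.0], 0.68)]
full_can [([0.584, 0.164, 0.058], 0.64)]
full_handle [([0.582, 0.16, 0.171], 0.98)]
full_pocket []
can_b [([0.572, -0.039, 0.05], 0.71), ([0.68, 0.055, 0.052], 0.64)]
[258.2 195.3]
[260.2 151.8]
[258.4 237. ]
[258.  260.1]
full_handle [([0.583, 0.163, 0.167], 0.57)]
table_grip [([0.476, -0.041, 0.155], 0.79), ([0.374, 0.387, 0.003], 0.23)]
full_handle [([0.584, 0.163, 0.171], 0.96), ([0.683, 0.055, 0.052], 0.51)]
table_grip [([0.477, -0.036, 0.157], 0.85)]
```

View pics/w3.png

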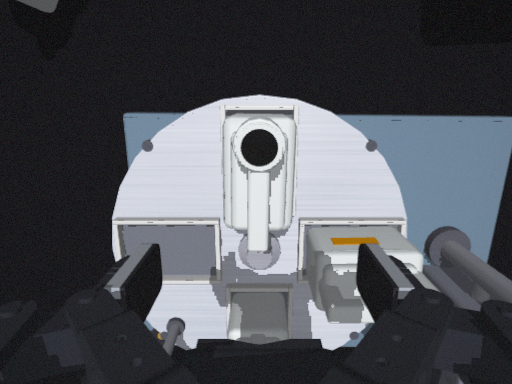

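The wrist view shows the handle bar running straight down the image, centred on column 259 (rows 172–250), in line with the TCP column 258. The spout is at (259,147), about 3 mm further out than predicted. I'll descend with a small outward correction.

Emit:
send_rows(deltas="0.003 0 0.035 0; 0.003 0 0.07 0; 0.003 0 0.09 0; 0.003 0 0.107 0; 0.003 0 0.107 0")

```text
t: 12.7
eef_pos: [0.5837, 0.1611, 0.1558]
tool_rot: [-0.001, 0.725, 0.688, -0.002]
contact_force: [-0.4, -0.8, -0.4]
gripper_width: 0.999
grasp_force: 0.0
```

Emit:
send_rows(deltas="0 0 0 0; 0 0 0 0; 0 0 0 0; 0 0 0 0; 0 0 0 0", claw=0, force=60)

```text
t: 13.2
eef_pos: [0.5855, 0.1617, 0.159]
tool_rot: [0.0, 0.725, 0.688, 0.0]
contact_force: [0.3, 0.1, -1.9]
gripper_width: 0.18
grasp_force: 58.4
```

Emit:
send_rows(deltas="0 0 0 0; 0 0 0 0; 0 0 0 0; 0 0 0 0; 0 0 0 0")

```text
t: 13.7
eef_pos: [0.5857, 0.1616, 0.1589]
tool_rot: [0.0, 0.725, 0.688, 0.0]
contact_force: [-1.8, -0.8, 4.7]
gripper_width: 0.172
grasp_force: 59.7
```

```bash
python3 - <<'E'
from h import *
o=bot.get_obs(); print(o['t'],o['gripper_width']*85,o['grasp_force'],np.round(o['contact_force'],1),np.round(o['eef_pos'],4))
p=bot.read_camera('side'); lm(p,['full_handle','full_can','full_pocket','table_grip'])
p=bot.read_camera('wrist'); save(p,'w4.png')
E
```

```text
13.7 14.638388568759131 59.721622467041016 [-1.8 -0.8  4.7] [0.5857 0.1616 0.1589]
full_handle [([0.579, 0.162, 0.167], 0.79)]
full_can [([0.584, 0.161, 0.054], 0.85)]
full_pocket [([0.585, 0.166, 0.056], 0.93)]
table_grip [([0.475, -0.034, 0.156], 0.86)]
```

View pics/w4.png

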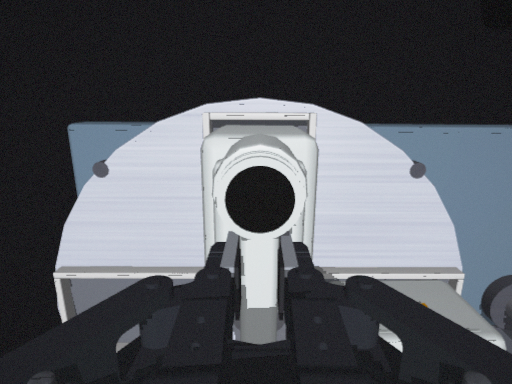

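The picture shows both pads on the bar, just behind the spout at (260,200), and the opening of about 15 mm fits the 16 mm bar. Lifting straight up.

Emit:
send_rows(deltas="0 0 -0.003 0; 0 0 -0.008 0; 0 0 -0.014 0; 0 0 -0.02 0; 0 0 -0.027 0", force=80)

```text
t: 14.5
eef_pos: [0.5852, 0.1616, 0.1856]
tool_rot: [-0.0, 0.725, 0.688, -0.0]
contact_force: [-0.1, 0.7, -4.9]
gripper_width: 0.169
grasp_force: 78.0
```

Emit:
send_rows(deltas="0 0 -0.008 0; 0 0 -0.016 0; 0 0 -0.024 0; 0 0 -0.032 0; 0 0 -0.04 0")

```text
t: 15.0
eef_pos: [0.5854, 0.1617, 0.2261]
tool_rot: [0.0, 0.725, 0.688, 0.0]
contact_force: [-0.2, -0.2, -4.2]
gripper_width: 0.17
grasp_force: 78.0
```

Emit:
send_rows(deltas="0 0 -0.008 0; 0 0 -0.016 0; 0 0 -0.023 0; 0 0 -0.029 0; 0 0 -0.033 0")

```text
t: 15.5
eef_pos: [0.5855, 0.1617, 0.259]
tool_rot: [0.0, 0.725, 0.688, 0.0]
contact_force: [-0.2, 0.1, -5.2]
gripper_width: 0.162
grasp_force: 78.0
```

Emit:
send_rows(deltas="0 0 0 0; 0 0 0 0; 0 0 0 0; 0 0 0 0; 0 0 0 0")

```text
t: 16.0
eef_pos: [0.5853, 0.1616, 0.258]
tool_rot: [-0.0, 0.725, 0.688, -0.0]
contact_force: [-0.0, 0.2, -5.0]
gripper_width: 0.167
grasp_force: 78.0
```

Emit:
send_rows(deltas="0 0 0 0; 0 0 0 0; 0 0 0 0; 0 0 0 0; 0 0 0 0")

```text
t: 16.5
eef_pos: [0.5854, 0.1617, 0.2583]
tool_rot: [-0.0, 0.725, 0.688, 0.0]
contact_force: [1.0, -0.6, -4.3]
gripper_width: 0.168
grasp_force: 78.0
```

```bash
python3 - <<'E'
from h import *
o=bot.get_obs(); print(o['t'],o['gripper_width']*85,o['grasp_force'],np.round(o['contact_force'],1),np.round(o['torque'],2),np.round(o['eef_pos'],4),np.abs(o['joint_vel']).max())
I=[]
for c in('side','scene'):
    p=bot.read_camera(c); lm(p,['full_handle','full_can','full_pocket','can_b','table_grip']); u,v=proj(p,[.585,.13,.15]).astype(int); I.append(cv2.resize(p['img'][v-90:v+90,u-90:u+90],(400,400)))
cv2.imwrite('pics/f.png',np.hstack(I)[:,:,::-1])
E
```

```text
16.5 14.278850812098286 78.0247700214386 [ 1.  -0.6 -4.3] [ 0.03  0.05 -0.02] [0.5854 0.1617 0.2583] 0.001900820671116759
full_handle [([0.581, 0.163, 0.265], 0.85)]
full_can [([0.585, 0.16, 0.153], 0.97)]
full_pocket [([0.586, 0.168, 0.056], 0.64)]
can_b [([0.572, -0.043, 0.054], 0.83), ([0.342, -0.434, -0.0], 0.57), ([0.687, 0.056, 0.05], 0.52)]
table_grip [([0.474, -0.034, 0.156], 0.83)]
full_handle [([0.584, 0.166, 0.27], 0.67)]
full_can [([0.588, 0.16, 0.15], 0.8), ([0.573, -0.04, 0.055], 0.56), ([0.68, 0.059, 0.056], 0.48)]
full_pocket [([0.582, 0.163, 0.053], 0.7)]
can_b [([0.685, 0.058, 0.053], 0.83), ([0.57, -0.044, 0.058], 0.56)]
table_grip [([0.476, -0.034, 0.157], 0.65)]
```

View pics/f.png

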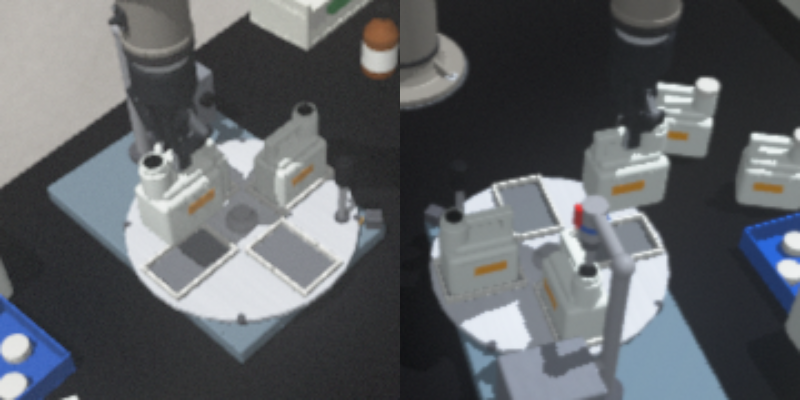

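Both views show the filled can level in the gripper, about 97 mm above its pocket. The empty cans are seated and the table is one place on. Handing in.

```bash
python3 -c "
from station import bot
print(bot.hand_in())"
```

```text
the job is handed in; nothing more can be done
None
```

I turned the filling table one place anticlockwise and handed the job in with the filled can held level and still, about 10 cm above its pocket. The empty cans were still in their pockets; the hand-in returned no verdict.

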